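# Put the amber jar in the bottle bay and latch its gate

### The job

Stand the amber jar upright, setting it down gently, in the free space of the wooden bottle bay while the gate is open. Then push the gate gently shut until its sprung latch tongue snaps in behind the steel pin and the gate stays shut by itself, never pushing on the gate harder than about 25 N. Leave the other glassware and jars where they stand.

Things in the scene. Friction and masses are not known exactly. Their poses are not given: they have to be found in the camera images.
- jar: amber glass jar with a white screw cap and paper label, 52 mm in diameter and 110 mm tall, 0.18 to 0.35 kg; the cap is 42 mm in diameter and fills the top 22 mm. Origin: centre of the underside; z up through the cap. Starts upright on the bench to the right of the bay (its -y side)
- bay: low open-topped wooden pen fixed to the bench, walls 70 mm high, floor 6 mm thick, open front towards the robot. Origin: on the bench, in the mid-plane of the shut gate, 110 mm right of the hinge; x points into the bay, y left, z up. Clear inside: x 20 to 120 mm, y -58 to 98 mm. A stored white jar takes the left part; the free space is the right part, y -58 to 40 mm
- bay_free (a point): point on the bay's floor in the middle of the free space (65 mm behind the gate's mid-plane, 8 mm right of the bay's origin, 6 mm above the bench); axes as the bay's
- gate (a joint): angle of the gate in rad: about 0 when shut, growing as its free edge swings out towards the robot, at most 1.0; starts at 0.5 to 0.8. Light friction. Latched it rests between -0.055 and 0.055: the strike bracket at the free edge was set by hand, its depth is known only to 10 mm. A sprung plunger (1 to 5 N) acts over the last 25 mm, so an unlatched gate springs back to over 0.07 rad
- gate_hinge (a point): point on the upright hinge line of the gate, at bench height, in the gate's mid-plane. The wooden gate is 20 mm thick, 200 mm from the hinge (left end) to its free edge (right end), and stands from 8 to 88 mm above the bench. Axes as the gate's: y from the free edge towards the hinge, x the gate's normal, into the bay when shut, z up
- gate_push (a point): good place to push: on the gate's outer face (robot side), 170 mm from the hinge, 70 mm above the bench, 18 mm below the gate's top. Axes as the gate's: push along +x. Pushed here the tongue rides over the pin at roughly 8 to 16 N, the force drops by half or more as it snaps in, and about 2 mm farther a stiff rubber bumper (5 N/mm) stops the gate. Nearer the hinge it takes more force
- gate_edge (a point): top corner of the gate's free edge (right end), at mid-thickness, 200 mm from the hinge, 88 mm above the bench. Below it the steel latch tongue sticks out 14 mm to the right at 58 to 82 mm height, bevelled on its inner side; it must pass the upright steel pin, 6 mm thick and 90 mm tall, of the strike bracket beside the bay
- stored: white jar already in the left part of the bay, 50 mm in diameter and 85 mm tall; origin: centre of the underside. To be left alone
- beaker: empty glass beaker, 68 mm in diameter, 90 mm tall, to the left of the bay; origin: centre of the underside. To be left alone
- mug: white mug, 80 mm in diameter plus its handle, 90 mm tall, on the right; origin: centre of the underside. To be left alone
- flask: conical flask, 72 mm wide at its foot, 120 mm tall, on the right; origin: centre of the underside. To be left alone

How it is judged:
By the outcome, as a careful person would: the job done as asked, in the order asked, and still so for the second after the job is handed in, with the robot touching nothing.
It also fails if it takes over 64 s, if anything falls off the work surface, if the arm or the gripper's body presses on something with over 40 N, if the wrist force passes 120 N, or if a joint passes its speed limit or range.

### The arm

A 6-joint arm with a two-finger parallel gripper is mounted at the origin on the work surface. World frame = base frame: x ahead of the robot, y to its left, z up, the work surface at z = 0. Lengths are in m, angles in rad, forces in N, time in s.
With the tool pointing down it reaches from about 0.35 to 0.85 m from the base axis. Payload 8.1 kg.
Tool frame: the origin (TCP) lies midway between the tips of the shut fingers; the grasp point (between the pads) lies 19 mm behind it; z points along the fingers, y is the line along which they close (so a half turn about z gives the same grasp; the last joint's range is limited). The gripper opens to 93 mm and grips with 3 to 60 N. Pads are 15 mm wide; open, the fingers measure 128 mm over their backs; the gripper's body (75 mm by 188 mm) begins 65 mm behind the grasp point.
Start: joints at [-0.085, 0.13, 1.488, -0, 1.523, -0.085], TCP at [0.6, 0, 0.179] pointing down, gripper open.
Joint ranges: [-2.96, 2.96], [-0.89, 2.26], [0.02, 2.5], [-1.34, 4.48], [0, 2.73], [-2.66, 2.66]. Speed limits (rad/s): [2.39, 2.39, 2.79, 3.14, 3.14, 3.14].

### API

Orientations are given as a rotation vector (axis times angle).
In Python, from plant import read_state, read_camera, camera_model, close_job gives the robot as it stands. The module is installed in compiled form; this text tells all that it offers.
- The arm moves only by the tool carry_out, never from a script. Its argument "moves" is a list of rows, each an object of numbers: "jaw": the finger opening in m, from 0 to 0.093; "dx", "dy", "dz": the shift along the tool's x, y, z in m; "yaw": the turn about the tool's z in rad. In form: [{"jaw": .., "dx": .., "dy": .., "dz": .., "yaw": ..}, ...]. A call has 1 to 8 rows; each row shifts and turns the commanded pose from where the row before left it, along the tool's axes as they then stand; what a row does not reach is not made up. A row lasts 1/8 s, in which the tool goes at most 62.5 mm and 10.7 degrees, less where a joint would pass 70% of its speed; a pose out of reach is approached as far as the arm can. A call is refused whole if a number of a shift passes 0.0625 or a number of a turn 0.188, either way. A call with a gripper value outside its range is refused whole. The fingers move at their own pace and stop on an object; "grip_force" is the grip in N (left out, the last holds). Time passes only in rows, so rows that do not move let the fingers close. It gives the time, the measured TCP pose, the force, the opening and the grip force at its end, in the units of the state.
- read_state(): the state, without advancing time (a new reading comes with each control period).
- read_camera(name): name is "scene" or "side" or "wrist"; returns the picture (480x640x3 uint8, red, green, blue); there is no depth.
- camera_model(name): a dict with "camera_matrix" (3x3 intrinsics, pixels), "k1" (the pictures are not rectified: a ray, as slopes to the right and down, at radius r is drawn at 1 + k1 r^2 times it, then the intrinsics apply), "view" (4x4, takes a point from world to camera coordinates). Camera axes: x right, y up, looking along -z (the intrinsics and any distortion apply to the point x, -y, -z); pixel columns grow to the right and rows downward; lengths in m; the calibration is good to about 2 mm. A picture is of the moment at which its call begins: read the wrist's pose just before it. camera_model takes no time and is no camera call; for the wrist camera it gives the pose at the moment of the call.
- close_job(): hands the job in; it is judged then, once.
The state is a dict: "t": time; "q": joint angles; "dq": joint speeds; "joint_torque": joint torques, N m; "tool_pos": TCP position; "orientation": TCP orientation; "force": force on the tool from outside, world axes, zero at the start; "wrist_torque": the same for the moment, N m; "opening": finger opening in m; "gripper_force": force on a finger pad.
Only numpy, scipy, OpenCV 4.12 (cv2) and the standard library are available. Lean on these libraries where they do the work, as an engineer would, in place of code of your own. Each camera call takes 0.05 s, during which the arm holds its last target. There are 200 camera calls.

## Working session

There is one attempt and no reset: what is moved stays moved. The work goes in short steps, Python scripts to look and compute and a tool call to move; the robot and the scene stay as the last step left them, time stands still between calls to the robot, and variables do not carry over. Pictures are saved under pics/ and viewed, at most 10 in all, crops included, and the job is handed in when it is done.

Besides the shell and the picture viewer there is one more tool, called after "Emit:" as a command line: name --argument value ..., lists and objects as JSON in quotes. carry_out: Moves the arm, as the interface text tells. Its arguments: {"type":"object","properties":{"moves":{"type":"array","items":{"type":"object","properties":{"jaw":{"type":"number"},"dx":{"type":"number"},"dy":{"type":"number"},"dz":{"type":"number"},"yaw":{"type":"number"}}}},"grip_force":{"type":"number"}},"required":["moves"]}

```bash
mkdir -p pics; cat > h.py <<'E'
import numpy as np, cv2
from plant import *
def ray(name,u,v,M=None):
    M=M or camera_model(name); K=np.array(M["camera_matrix"]); k=M["k1"]
    V=np.array(M["view"])
    d=np.array([(u-K[0,2])/K[0,0],(v-K[1,2])/K[1,1]]); s=d.copy()
    for _ in range(20): s=d/(1+k*(s@s))
    R=V[:3,:3]; o=-R.T@V[:3,3]
    r=R.T@np.array([s[0],-s[1],-1]); return o,r/np.linalg.norm(r)
def onz(name,u,v,z,M=None):
    o,r=ray(name,u,v,M); return o+r*(z-o[2])/r[2]
def proj(name,p,M=None):
    M=M or camera_model(name); K=np.array(M["camera_matrix"]); V=np.array(M["view"])
    c=V[:3,:3]@np.array(p)+V[:3,3]; s=np.array([c[0],-c[1]])/-c[2]; s=s*(1+M["k1"]*(s@s))
    return K[0,0]*s[0]+K[0,2],K[1,1]*s[1]+K[1,2]
def snap(name,f):
    im=read_camera(name); cv2.imwrite("pics/"+f,im[:,:,::-1]); return im
E
python3 - <<'E'
from h import *
np.set_printoptions(precision=3,suppress=True)
for n in ["scene","side","wrist"]:
    snap(n,n+"0.png"); M=camera_model(n); o,r=ray(n,320,240); print(n,o,r,M["camera_matrix"],M["k1"])
print(read_state())
E
```

```text
scene [1.388 0.527 0.681] [-0.688 -0.482 -0.543] [[553.793   0.    320.153]
 [  0.    553.793 240.078]
 [  0.      0.      1.   ]] 0.011742541263000717
side [0.551 0.912 1.057] [ 0.039 -0.68  -0.733] [[572.033   0.    317.328]
 [  0.    572.033 237.614]
 [  0.      0.      1.   ]] -0.011186851851187464
wrist [0.6   0.074 0.383] [-0.005 -0.274 -0.962] [[339.346   0.    321.419]
 [  0.    339.346 237.202]
 [  0.      0.      1.   ]] 0.0020281665562861435
{'t': 0.15, 'q': array([-0.085,  0.131,  1.489,  0.   ,  1.523, -0.085]), 'dq': array([ 0.001, -0.002, -0.003,  0.001, -0.001,  0.001]), 'joint_torque': array([  0.   , -56.047, -49.233,   0.077,   0.031,  -0.   ]), 'tool_pos': array([0.6  , 0.   , 0.178]), 'orientation': array([-2.221, -2.221,  0.001]), 'force': array([-0.543,  0.742,  0.246]), 'wrist_torque': array([ 0.02 , -0.011, -0.009]), 'gripper_force': 0.0, 'opening': 0.0927857383965634}
```

View pics/scene0.png

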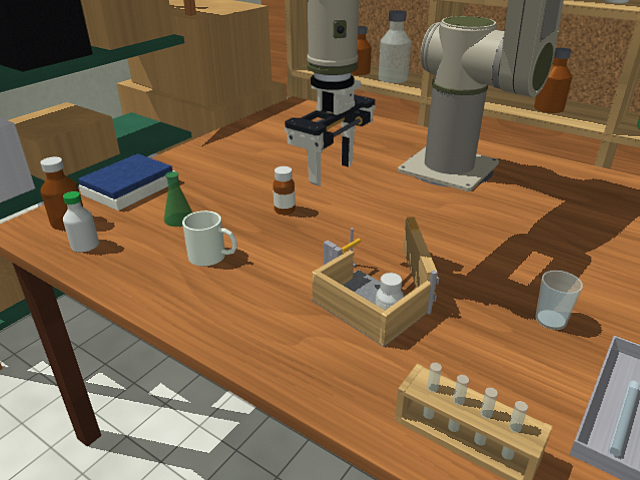

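View pics/side0.png

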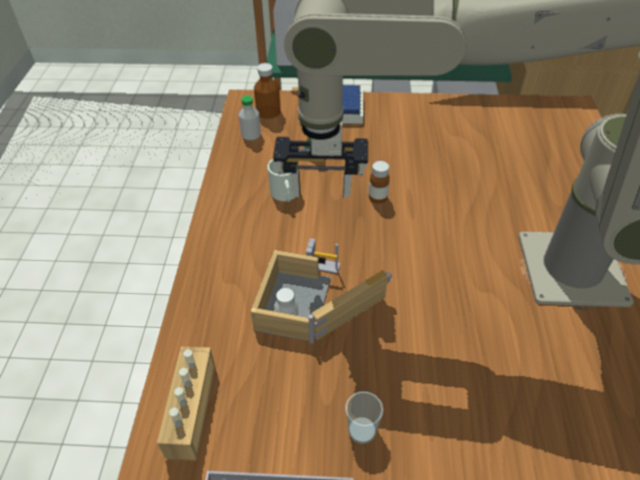

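Scene picture: jar with cap top near (283,171), bay centred near (375,295), gate standing open from the hinge post (433,280) to its free top edge (410,222). Side picture: jar cap (380,168), gate top from (312,322) to (388,277), pin near (338,250). I'll zoom in on both.

```bash
python3 - <<'E'
import cv2
a=cv2.imread("pics/scene0.png")[150:350,250:450]; b=cv2.imread("pics/side0.png")[150:350,230:430]
c=cv2.hconcat([cv2.resize(i,(400,400),interpolation=cv2.INTER_CUBIC) for i in (a,b)])
cv2.imwrite("pics/c1.png",c)
E
```

```text
(no output)
```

View pics/c1.png

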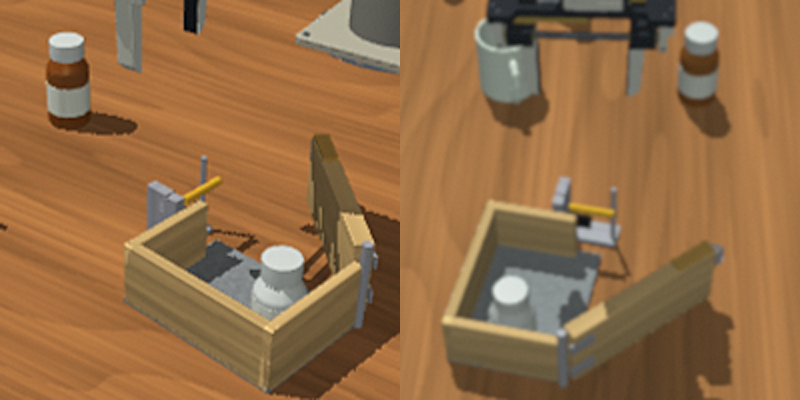

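View pics/wrist0.png

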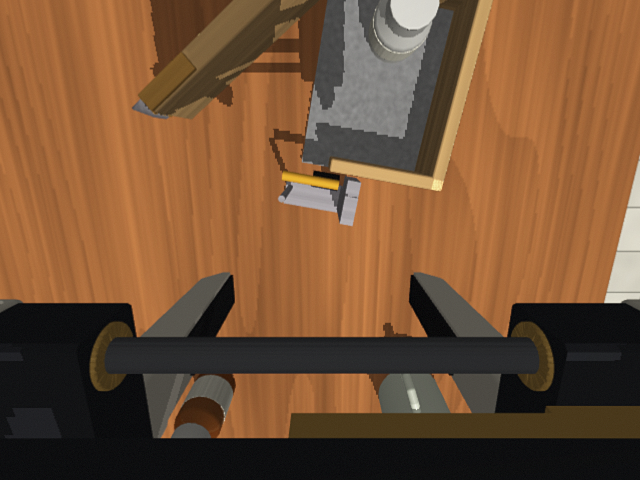

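Crops (2x): scene jar cap top centre (67,39), bay back corners (128,247)/(267,333), gate free top (322,138), pin top (204,157). The wrist view shows the bay directly: right wall top runs from (330,160) to (440,187), the gate's free edge is near (150,105), and the pin and its bracket are near (283,195).

```bash
python3 - <<'E'
from h import *
np.set_printoptions(precision=4,suppress=True)
def tri(a,b):
    (o,r),(p,s)=ray(*a),ray(*b)
    A=np.array([r,-s]).T; t=np.linalg.lstsq(A,p-o,rcond=None)[0]
    x,y=o+t[0]*r,p+t[1]*s; return (x+y)/2,np.linalg.norm(x-y)
S=lambda u,v:("scene",250+u/2,150+v/2); D=lambda u,v:("side",230+(u-400)/2,150+v/2)
for n,a,b in [("cap",S(67,39),D(703,30)),("backR",S(128,247),D(491,205)),("backL",S(267,333),D(446,322)),("post",S(367,245),D(564,332)),("gatefree",S(322,138),D(711,247)),("pin",S(204,157),D(614,190)),("stored",S(283,254),D(512,287)),("frontR",S(206,208),D(576,222))]: print(n,*tri(a,b))
for n,u,v,z in [("Rwall front out",331,167,.07),("Rwall front in",333,159,.07),("backR out",438,189,.07),("backR in",437,180,.07),("back in",474,0,.07),("back out",490,0,.07),("gate free low",150,105,.088),("gate free corner",195,60,.088),("tongue",134,107,.07),("stored",414,8,.085),("pin",283,200,.09)]: print(n,onz("wrist",u,v,z)[:2])
print(onz(*S(67,39),.11),onz(*D(703,30),.11))
E
```

```text
cap [ 0.4558 -0.2338  0.1078] 0.005634628655683974
backR [0.7053 0.0343 0.0621] 0.0014893649729896632
backL [0.7366 0.2017 0.061 ] 0.00155980469657782
post [0.6085 0.23   0.0892] 0.003104862786173415
gatefree [0.4541 0.1062 0.0842] 0.0030402076649377217
pin [0.5627 0.028  0.0874] 0.0017400509346010486
stored [0.6667 0.176  0.0914] 0.002755504156891271
frontR [0.6052 0.0572 0.0609] 0.0044479219519022615
Rwall front out [0.6082 0.0536]
Rwall front in [0.61   0.0607]
backR out [0.7069 0.0337]
backR in [0.7053 0.0419]
back in [0.7219 0.185 ]
back out [0.7347 0.185 ]
gate free low [0.4598 0.1043]
gate free corner [0.4998 0.1375]
tongue [0.4372 0.1045]
stored [0.6706 0.1744]
pin [0.5661 0.0267]
[ 0.4628 -0.2263  0.11  ] [ 0.456  -0.2356  0.11  ]
```

Two views agree to about 5 mm: jar at (0.457, -0.234), cap height 0.108 (true 0.11). The bay is turned by about -0.19 rad. I'll go past the jar so the wrist camera can see it closely.

Emit:
carry_out --moves '[{"dx": -0.05,"dy": -0.024},{"dx": -0.05,"dy": -0.024},{"dx": -0.05,"dy": -0.024},{"dx": -0.05,"dy": -0.024},{"dx": -0.05,"dy": -0.024},{"dx": -0.05,"dy": -0.024},{"dx": 0},{"dx": 0}]'

```text
invalid input at $.moves[0]: expected keys jaw, dx, dy, dz, yaw
```

```bash
cat > jar.py <<'E'
from h import *
np.set_printoptions(precision=4,suppress=True)
print(read_state()["tool_pos"]); M=camera_model("wrist"); im=snap("wrist","w1.png")
hsv=cv2.cvtColor(im,cv2.COLOR_RGB2HSV)
m=((hsv[...,1]<60)&(hsv[...,2]>130)).astype(np.uint8)
m[300:]=0
n,l,s,c=cv2.connectedComponentsWithStats(m)
for i in range(1,n):
    if s[i,4]>300: print(s[i],c[i],onz("wrist",*c[i],.11,M)[:2],onz("wrist",*c[i],.06,M)[:2])
E
python3 jar.py
```

```text
[0.5995 0.0001 0.1781]
[ 306    0  133  141 8696] [377.4998  69.2766] [0.6408 0.1267] [0.6482 0.1363]
[ 605  156   35  144 2586] [627.6729 250.8445] [ 0.8577 -0.0132] [ 0.9049 -0.0291]
[340 181  21  45 560] [349.8357 202.8   ] [0.6227 0.0276] [0.6269 0.0192]
[278 182  59  30 993] [309.1682 197.3092] [0.5897 0.0321] [0.5878 0.0244]
```

View pics/w1.png

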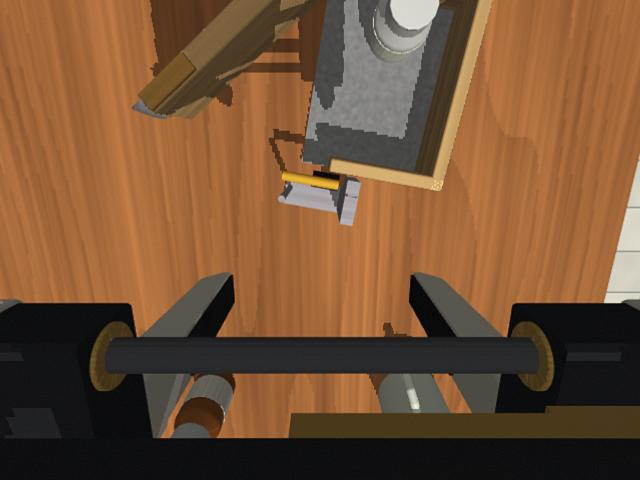

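The picture is unchanged, because the call was refused: every row needs all five keys. I've used 5 of my picture views.

Emit:
carry_out --moves '[{"jaw": 0.093,"dx": -0.05,"dy": -0.024,"dz": 0,"yaw": 0},{"jaw": 0.093,"dx": -0.05,"dy": -0.024,"dz": 0,"yaw": 0},{"jaw": 0.093,"dx": -0.05,"dy": -0.024,"dz": 0,"yaw": 0},{"jaw": 0.093,"dx": -0.05,"dy": -0.024,"dz": 0,"yaw": 0},{"jaw": 0.093,"dx": -0.05,"dy": -0.024,"dz": 0,"yaw": 0},{"jaw": 0.093,"dx": -0.05,"dy": -0.024,"dz": 0,"yaw": 0},{"jaw": 0.093,"dx": 0,"dy": 0,"dz": 0,"yaw": 0},{"jaw": 0.093,"dx": 0,"dy": 0,"dz": 0,"yaw": 0}]' --grip_force 20

```text
t: 1.2
tool_pos: [0.456, -0.2997, 0.1787]
orientation: [-2.222, -2.22, -0.001]
force: [0.3, -0.1, 0.7]
opening: 0.0933
gripper_force: 0.0
```

```bash
python3 jar.py
```

```text
[ 0.456  -0.2997  0.1787]
[597  90  17  33 327] [605.8502 105.4465] [ 0.6712 -0.1981] [ 0.7104 -0.193 ]
[ 577  121   63   95 1050] [602.3305 167.5314] [ 0.6787 -0.2442] [ 0.7193 -0.2475]
[ 300  130   48   49 1683] [322.1165 155.2507] [ 0.4567 -0.2345] [ 0.4569 -0.2361]
```

View pics/w1.png

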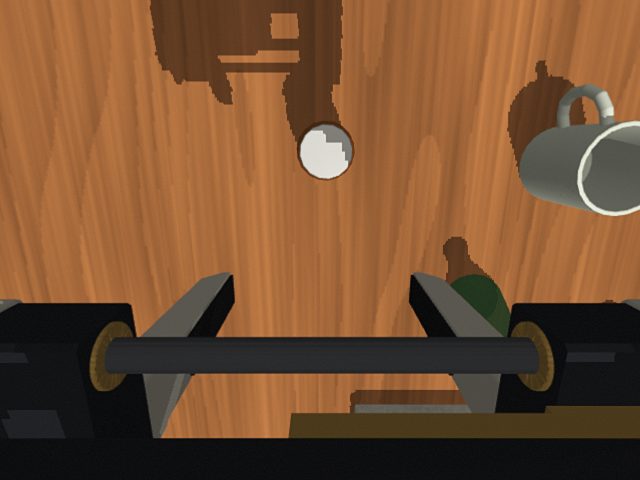

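The jar cap's full circle is centred near (326,152), which puts it at (0.4595, -0.232). The mug is at (590,160) and the flask at (475,300), both clear. I'll grip the cap with TCP at z = 0.080, so the fingers stay above the 70 mm bay walls later.

Emit:
carry_out --moves '[{"jaw": 0.093,"dx": 0.034,"dy": 0.0018,"dz": 0,"yaw": 0},{"jaw": 0.093,"dx": 0.034,"dy": 0.0017,"dz": 0,"yaw": 0},{"jaw": 0.093,"dx": 0,"dy": 0,"dz": 0.033,"yaw": 0},{"jaw": 0.093,"dx": 0,"dy": 0,"dz": 0.033,"yaw": 0},{"jaw": 0.093,"dx": 0,"dy": 0,"dz": 0.032,"yaw": 0},{"jaw": 0.093,"dx": 0,"dy": 0,"dz": 0,"yaw": 0},{"jaw": 0.055,"dx": 0,"dy": 0,"dz": 0,"yaw": 0},{"jaw": 0.03,"dx": 0,"dy": 0,"dz": 0,"yaw": 0}]' --grip_force 20

```text
t: 2.25
tool_pos: [0.4609, -0.2324, 0.0829]
orientation: [2.219, 2.22, 0.001]
force: [0.3, 0.4, -0.3]
opening: 0.0778
gripper_force: 0.0
```

Emit:
carry_out --moves '[{"jaw": 0.03,"dx": 0,"dy": 0,"dz": 0,"yaw": 0},{"jaw": 0.03,"dx": 0,"dy": 0,"dz": 0,"yaw": 0},{"jaw": 0.03,"dx": 0,"dy": 0,"dz": 0,"yaw": 0},{"jaw": 0.03,"dx": 0,"dy": 0,"dz": 0,"yaw": 0}]'

```text
t: 2.75
tool_pos: [0.4595, -0.232, 0.081]
orientation: [2.222, 2.221, -0.0]
force: [-0.2, 0.6, 0.0]
opening: 0.0375
gripper_force: 0.0
```

The opening is 37.5 mm with no pad force, but a cap in the grip would stop it at 42 mm. I'll look.

```bash
python3 - <<'E'
from h import *
s=read_state();print(s["opening"],s["gripper_force"],s["t"])
a=snap("scene","s2.png")[100:250,200:400,::-1]; b=snap("side","d2.png")[100:250,300:500,::-1]; w=snap("wrist","w2.png")[:,:,::-1]
print(read_state()["opening"],read_state()["gripper_force"])
c=cv2.hconcat([cv2.resize(i,(400,300),interpolation=cv2.INTER_CUBIC) for i in (a,b)])
c=cv2.vconcat([c,cv2.resize(w[180:405],(800,300))]); cv2.imwrite("pics/c2.png",c)
E
```

```text
0.037520223191948844 0.0 2.75
0.030734480551242796 0.0
```

View pics/c2.png

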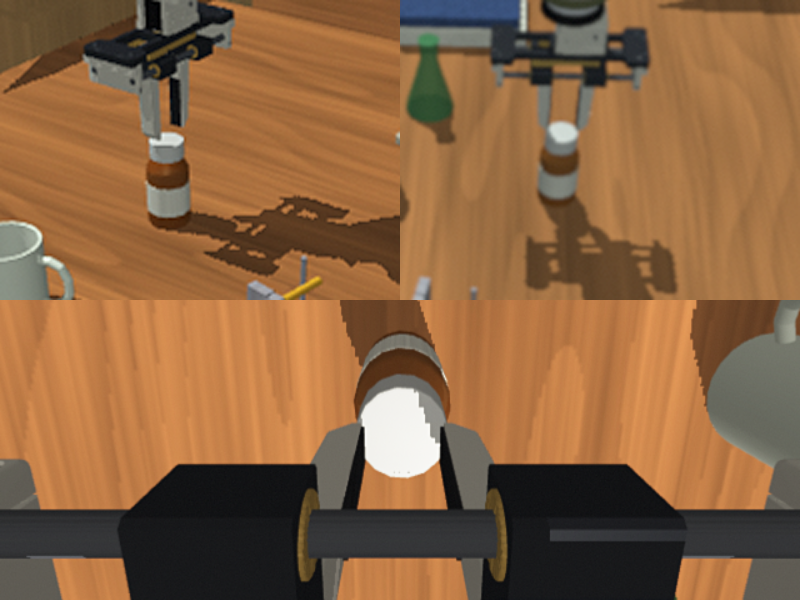

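The fingers closed without holding the cap: it shows at composite (402,432), in front of the finger tips near (360,430). I'll triangulate the tips and the cap to see by how much they miss.

```bash
cat >> h.py <<'E'
def tri(a,b):
    (o,r),(p,s)=ray(*a),ray(*b)
    t=np.linalg.lstsq(np.array([r,-s]).T,p-o,rcond=None)[0]
    x,y=o+t[0]*r,p+t[1]*s; return (x+y)/2,np.linalg.norm(x-y)
E
python3 - <<'E'
from h import *
np.set_printoptions(precision=4,suppress=True)
S=lambda u,v:("scene",200+u/2,100+v/2); D=lambda u,v:("side",300+(u-400)/2,100+v/2)
print("tips",tri(S(165,131),D(565,125)))
print("cap",tri(S(167,142),D(563,131)))
p=read_state()["tool_pos"]; print(p)
for z in (.06,.08,.1,.11):
  q=[.4595,-.232,z]; print(z,proj("scene",q),proj("side",q),proj("wrist",q))
for r in (279,):
  for z in (.08,.09,.11): print(onz("wrist",321.6,r,z))
E
```

```text
tips (array([ 0.4537, -0.2372,  0.1152]), np.float64(0.0028035831785926516))
cap (array([ 0.4556, -0.2348,  0.1043]), np.float64(0.007304289981852057))
[ 0.4594 -0.232   0.0809]
0.06 (np.float64(283.23995565710015), np.float64(187.18725718571196)) (np.float64(378.84995116618495), np.float64(180.59605386735836)) (np.float64(321.28509387843064), np.float64(253.16462763164455))
0.08 (np.float64(282.9312707019981), np.float64(179.7640856222754)) (np.float64(379.3650218506518), np.float64(174.78846561120284)) (np.float64(321.2813383889654), np.float64(262.8358747313447))
0.1 (np.float64(282.6173221152435), np.float64(172.21794605852017)) (np.float64(379.890106647173), np.float64(168.86643801508768)) (np.float64(321.27685502553663), np.float64(274.3801403991198))
0.11 (np.float64(282.45833046494414), np.float64(168.39777325558987)) (np.float64(380.15649480438344), np.float64(165.86146084390626)) (np.float64(321.27427087248674), np.float64(281.03340301280934))
[ 0.4597 -0.2432  0.08  ]
[ 0.4597 -0.239   0.09  ]
[ 0.4597 -0.2308  0.11  ]
```

Two things agree that the visible finger tips sit about 30 mm higher than the reported TCP: triangulation puts them at z≈0.115, and the closing fingers met nothing. I'll trust what I see: open, go down 30 mm and close again.

Emit:
carry_out --moves '[{"jaw": 0.085,"dx": 0,"dy": 0,"dz": 0,"yaw": 0},{"jaw": 0.085,"dx": 0,"dy": 0,"dz": 0,"yaw": 0},{"jaw": 0.085,"dx": 0,"dy": 0,"dz": 0,"yaw": 0},{"jaw": 0.085,"dx": 0,"dy": 0,"dz": 0,"yaw": 0},{"jaw": 0.085,"dx": 0,"dy": 0,"dz": 0,"yaw": 0},{"jaw": 0.085,"dx": 0,"dy": 0,"dz": 0,"yaw": 0},{"jaw": 0.085,"dx": 0,"dy": 0,"dz": 0,"yaw": 0},{"jaw": 0.085,"dx": 0,"dy": 0,"dz": 0,"yaw": 0}]' --grip_force 20

```text
t: 3.9
tool_pos: [0.4595, -0.232, 0.0809]
orientation: [2.221, 2.221, 0.0]
force: [0.7, -0.3, -0.2]
opening: 0.0853
gripper_force: 0.0
```

Emit:
carry_out --moves '[{"jaw": 0.085,"dx": 0,"dy": 0,"dz": 0.01,"yaw": 0},{"jaw": 0.085,"dx": 0,"dy": 0,"dz": 0.01,"yaw": 0},{"jaw": 0.085,"dx": 0,"dy": 0,"dz": 0.01,"yaw": 0},{"jaw": 0.085,"dx": 0,"dy": 0,"dz": 0,"yaw": 0},{"jaw": 0.03,"dx": 0,"dy": 0,"dz": 0,"yaw": 0},{"jaw": 0.03,"dx": 0,"dy": 0,"dz": 0,"yaw": 0},{"jaw": 0.03,"dx": 0,"dy": 0,"dz": 0,"yaw": 0},{"jaw": 0.03,"dx": 0,"dy": 0,"dz": 0,"yaw": 0}]'

```text
t: 4.9
tool_pos: [0.4597, -0.2321, 0.0512]
orientation: [2.221, 2.221, 0.0]
force: [0.2, 0.1, -0.8]
opening: 0.0496
gripper_force: 0.0
```

Emit:
carry_out --moves '[{"jaw": 0.03,"dx": 0,"dy": 0,"dz": 0,"yaw": 0},{"jaw": 0.03,"dx": 0,"dy": 0,"dz": 0,"yaw": 0},{"jaw": 0.03,"dx": 0,"dy": 0,"dz": 0,"yaw": 0},{"jaw": 0.03,"dx": 0,"dy": 0,"dz": 0,"yaw": 0}]'

```text
t: 5.4
tool_pos: [0.4596, -0.2321, 0.051]
orientation: [2.221, 2.221, -0.0]
force: [0.5, -0.1, 1.7]
opening: 0.0413
gripper_force: 20.0
```

The opening reads 41.3 mm at 20 N, so the cap is held. With the jar's foot on the bench the TCP is at z = 0.051, so it should read about 0.057 on the bay floor. I'll lift and carry it to bay_free, about (0.6625, 0.101).

Emit:
carry_out --moves '[{"jaw": 0.03,"dx": 0,"dy": 0,"dz": -0.01,"yaw": 0},{"jaw": 0.03,"dx": 0,"dy": 0,"dz": -0.02,"yaw": 0},{"jaw": 0.03,"dx": 0,"dy": 0,"dz": -0.03,"yaw": 0},{"jaw": 0.03,"dx": 0,"dy": 0,"dz": -0.03,"yaw": 0},{"jaw": 0.03,"dx": 0,"dy": 0,"dz": -0.03,"yaw": 0},{"jaw": 0.03,"dx": 0,"dy": 0,"dz": -0.01,"yaw": 0},{"jaw": 0.03,"dx": 0,"dy": 0,"dz": 0,"yaw": 0}]' --grip_force 25

```text
t: 6.28
tool_pos: [0.4598, -0.2321, 0.1812]
orientation: [2.221, 2.221, 0.0]
force: [0.4, 0.4, -2.9]
opening: 0.0415
gripper_force: 25.0
```

Emit:
carry_out --moves '[{"jaw": 0.03,"dx": 0.02,"dy": 0.012,"dz": 0,"yaw": 0},{"jaw": 0.03,"dx": 0.03,"dy": 0.018,"dz": 0,"yaw": 0},{"jaw": 0.03,"dx": 0.04,"dy": 0.024,"dz": 0,"yaw": 0},{"jaw": 0.03,"dx": 0.045,"dy": 0.027,"dz": 0,"yaw": 0},{"jaw": 0.03,"dx": 0.045,"dy": 0.027,"dz": 0,"yaw": 0},{"jaw": 0.03,"dx": 0.045,"dy": 0.028,"dz": 0,"yaw": 0},{"jaw": 0.03,"dx": 0.04,"dy": 0.025,"dz": 0,"yaw": 0},{"jaw": 0.03,"dx": 0.03,"dy": 0.018,"dz": 0,"yaw": 0}]'

```text
t: 7.28
tool_pos: [0.638, 0.065, 0.1782]
orientation: [-2.218, -2.221, 0.004]
force: [0.4, -1.0, -0.6]
opening: 0.0413
gripper_force: 25.0
```

Emit:
carry_out --moves '[{"jaw": 0.03,"dx": 0.025,"dy": 0.016,"dz": 0,"yaw": 0},{"jaw": 0.03,"dx": 0.013,"dy": 0.008,"dz": 0,"yaw": 0},{"jaw": 0.03,"dx": 0,"dy": 0,"dz": 0,"yaw": 0},{"jaw": 0.03,"dx": 0,"dy": 0,"dz": 0,"yaw": 0},{"jaw": 0.03,"dx": 0,"dy": 0,"dz": 0,"yaw": 0}]'

```text
t: 7.9
tool_pos: [0.6623, 0.0999, 0.1811]
orientation: [2.223, 2.22, -0.0]
force: [-0.2, 0.5, -2.4]
opening: 0.0411
gripper_force: 25.0
```

```bash
python3 - <<'E'
from h import *
s=read_state(); print(s["t"],s["tool_pos"],s["force"],s["opening"],s["gripper_force"])
a=snap("scene","s3.png")[160:360,260:460,::-1]; b=snap("side","d3.png")[180:380,220:420,::-1]
c=cv2.hconcat([cv2.resize(i,(400,400),interpolation=cv2.INTER_CUBIC) for i in (a,b)]); cv2.imwrite("pics/c3.png",c)
E
```

```text
7.9 [0.66226036 0.09991299 0.18107521] [-0.1515831   0.45592734 -2.43628165] 0.041114483523095574 24.99853491783142
```

View pics/c3.png

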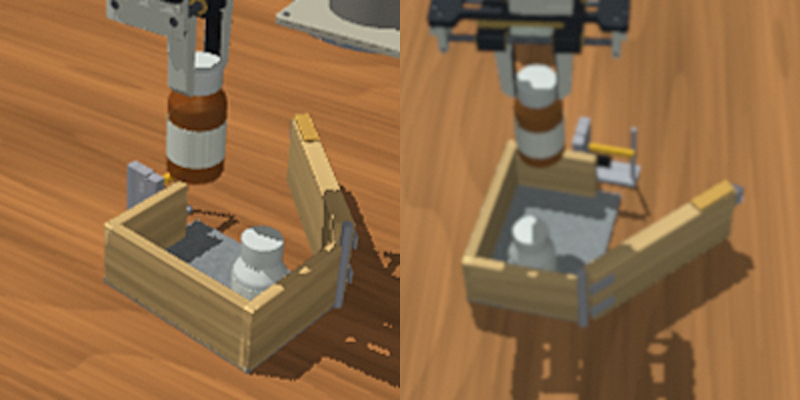

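The jar hangs upright above the bay; in the scene crop its foot is near (195,178), and the bay corners are at (106,230), (250,312) and (186,187). I'll check my bay pose by projecting it.

```bash
python3 - <<'E'
from h import *
from scipy.optimize import least_squares
np.set_printoptions(precision=4,suppress=True)
S=lambda u,v:("scene",260+u/2,160+v/2); D=lambda u,v:("side",220+(u-400)/2,180+v/2)
W=lambda u,v:("wrist",u,v)
# outer wall thickness w unknown
obs=[("R",S(106,230)),("L",S(250,312)),("F",S(186,187)),("R",D(513,143)),("L",D(464,262)),("F",D(597,158)),("H",S(347,222)),("H",D(584,270))]
def B(p,w):
    x,y,a=p; R=np.array([[np.cos(a),-np.sin(a)],[np.sin(a),np.cos(a)]])
    P={"R":(.12+w,-.058-w,.07),"L":(.12+w,.098+w,.07),"F":(.02,-.058-w/2,.07),"H":(0,.11,.092)}
    return {k:np.r_[R@v[:2]+[x,y],v[2]] for k,v in P.items()}
def f(q):
    b=B(q[:3],q[3]); return np.concatenate([np.array(proj(o[0],b[k]))-o[1:] for k,o in obs])
r=least_squares(f,[.5985,.1216,-.19,.01]); x,y,a,w=r.x
print(r.x); print(r.fun.reshape(-1,2))
R=np.array([[np.cos(a),-np.sin(a)],[np.sin(a),np.cos(a)]])
print("free",R@[.065,-.008]+[x,y],"hinge",R@[0,.11]+[x,y])
E
```

```text
[ 0.5947  0.1224 -0.1537  0.0079]
[[ 0.42   -3.1204]
 [ 1.3332 -2.4362]
 [-0.0386 -4.0996]
 [-3.864   0.0664]
 [-0.1675  0.0721]
 [-0.5547  0.6906]
 [-0.525   0.5793]
 [-1.6667  1.3502]]
free [0.6577 0.1046] hinge [0.6116 0.2311]
```

That agrees with the first estimate to about 5 mm against 24 mm of clearance, so I'll split the difference, descend and touch down slowly.

Emit:
carry_out --moves '[{"jaw": 0.03,"dx": 0.002,"dy": -0.002,"dz": 0.02,"yaw": 0},{"jaw": 0.03,"dx": 0,"dy": 0,"dz": 0.03,"yaw": 0},{"jaw": 0.03,"dx": 0,"dy": 0,"dz": 0.03,"yaw": 0},{"jaw": 0.03,"dx": 0,"dy": 0,"dz": 0.02,"yaw": 0},{"jaw": 0.03,"dx": 0,"dy": 0,"dz": 0.012,"yaw": 0},{"jaw": 0.03,"dx": 0,"dy": 0,"dz": 0.004,"yaw": 0},{"jaw": 0.03,"dx": 0,"dy": 0,"dz": 0,"yaw": 0},{"jaw": 0.03,"dx": 0,"dy": 0,"dz": 0,"yaw": 0}]'

```text
t: 9.0
tool_pos: [0.6614, 0.1031, 0.0663]
orientation: [2.22, 2.22, 0.002]
force: [-0.5, -0.3, -2.6]
opening: 0.0411
gripper_force: 25.0
```

Emit:
carry_out --moves '[{"jaw": 0.03,"dx": 0,"dy": 0,"dz": 0.002,"yaw": 0},{"jaw": 0.03,"dx": 0,"dy": 0,"dz": 0.002,"yaw": 0},{"jaw": 0.03,"dx": 0,"dy": 0,"dz": 0.002,"yaw": 0},{"jaw": 0.03,"dx": 0,"dy": 0,"dz": 0,"yaw": 0}]'

```text
t: 9.5
tool_pos: [0.6602, 0.103, 0.0585]
orientation: [-2.221, -2.221, 0.001]
force: [0.5, 0.3, -2.0]
opening: 0.0413
gripper_force: 25.0
```

Emit:
carry_out --moves '[{"jaw": 0.03,"dx": 0,"dy": 0,"dz": 0.001,"yaw": 0},{"jaw": 0.03,"dx": 0,"dy": 0,"dz": 0,"yaw": 0}]'

```text
t: 9.75
tool_pos: [0.6605, 0.103, 0.0579]
orientation: [-2.221, -2.221, 0.0]
force: [0.1, 0.1, -2.1]
opening: 0.0411
gripper_force: 25.0
```

Emit:
carry_out --moves '[{"jaw": 0.03,"dx": 0,"dy": 0,"dz": 0.001,"yaw": 0},{"jaw": 0.03,"dx": 0,"dy": 0,"dz": 0,"yaw": 0}]'

```text
t: 10.0
tool_pos: [0.6606, 0.103, 0.0571]
orientation: [2.221, 2.221, 0.0]
force: [-0.5, -1.0, -0.9]
opening: 0.0415
gripper_force: 25.0
```

Emit:
carry_out --moves '[{"jaw": 0.03,"dx": 0,"dy": 0,"dz": 0.0005,"yaw": 0},{"jaw": 0.03,"dx": 0,"dy": 0,"dz": 0,"yaw": 0}]'

```text
t: 10.25
tool_pos: [0.6607, 0.1031, 0.0571]
orientation: [2.221, 2.221, 0.001]
force: [-2.6, -0.6, 4.0]
opening: 0.0415
gripper_force: 25.0
```

Touched down: z = 0.057 as expected, with 4 N. I'll release and rise.

Emit:
carry_out --moves '[{"jaw": 0.045,"dx": 0,"dy": 0,"dz": 0,"yaw": 0},{"jaw": 0.055,"dx": 0,"dy": 0,"dz": 0,"yaw": 0},{"jaw": 0.065,"dx": 0,"dy": 0,"dz": 0,"yaw": 0},{"jaw": 0.065,"dx": 0,"dy": 0,"dz": 0,"yaw": 0},{"jaw": 0.065,"dx": 0,"dy": 0,"dz": 0,"yaw": 0}]'

```text
t: 10.88
tool_pos: [0.6605, 0.103, 0.0564]
orientation: [-2.221, -2.221, 0.0]
force: [-0.1, 0.2, 0.4]
opening: 0.0648
gripper_force: 0.0
```

Emit:
carry_out --moves '[{"jaw": 0.065,"dx": 0,"dy": 0,"dz": -0.02,"yaw": 0},{"jaw": 0.065,"dx": 0,"dy": 0,"dz": -0.04,"yaw": 0},{"jaw": 0.065,"dx": 0,"dy": 0,"dz": -0.04,"yaw": 0},{"jaw": 0.0,"dx": -0.04,"dy": -0.045,"dz": -0.02,"yaw": 0},{"jaw": 0.0,"dx": -0.04,"dy": -0.045,"dz": 0,"yaw": 0},{"jaw": 0.0,"dx": -0.03,"dy": -0.045,"dz": 0,"yaw": 0},{"jaw": 0.0,"dx": 0,"dy": -0.045,"dz": 0,"yaw": 0},{"jaw": 0.0,"dx": 0,"dy": -0.045,"dz": 0,"yaw": 0}]'

```text
t: 11.88
tool_pos: [0.4353, -0.0069, 0.1778]
orientation: [2.221, 2.219, 0.002]
force: [-0.1, -0.8, 0.4]
opening: 0.0194
gripper_force: 0.0
```

Emit:
carry_out --moves '[{"jaw": 0.0,"dx": 0,"dy": -0.045,"dz": 0,"yaw": 0},{"jaw": 0.0,"dx": 0,"dy": 0,"dz": 0,"yaw": 0},{"jaw": 0.0,"dx": 0,"dy": 0,"dz": 0,"yaw": 0},{"jaw": 0.0,"dx": 0,"dy": 0,"dz": 0,"yaw": 0}]'

```text
t: 12.38
tool_pos: [0.3921, -0.0065, 0.1768]
orientation: [2.221, 2.221, 0.001]
force: [-0.4, -0.3, -0.3]
opening: 0.0002
gripper_force: 0.0
```

```bash
python3 - <<'E'
from h import *
s=read_state(); print(s["t"],s["tool_pos"],s["force"],s["opening"])
a=snap("scene","s4.png")[100:350,240:490,::-1]; b=snap("side","d4.png")[150:350,260:460,::-1]; w=snap("wrist","w4.png")[:,:,::-1]
c=cv2.hconcat([cv2.resize(a,(300,300)),cv2.resize(b,(300,300)),cv2.resize(w[:,100:580:],(200,300))])
c=cv2.hconcat([cv2.resize(i,(400,400),interpolation=cv2.INTER_CUBIC) for i in (a,b)]); cv2.imwrite("pics/c4.png",c)
E
```

```text
12.375 [ 0.39213719 -0.00645142  0.17683566] [-0.44477126 -0.29327054 -0.32808724] 0.00018860404154812777
```

View pics/c4.png

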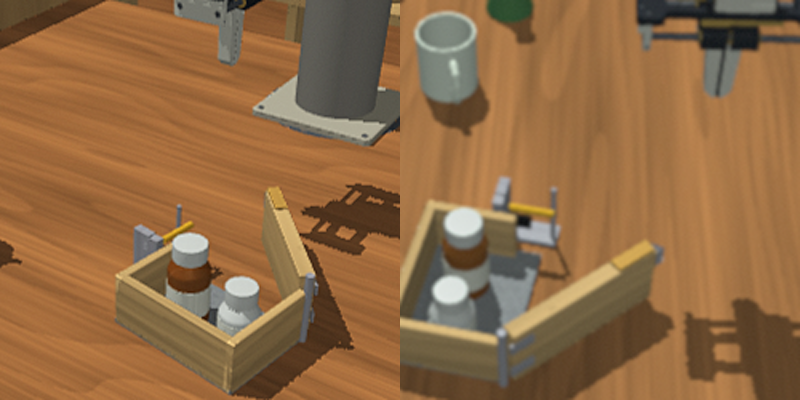

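The amber jar stands upright in the free space beside the white jar. Now the gate. The closed finger tip is at scene crop (230,63) and side crop (718,95), and the gate's free top is at side (650,250). I'll check where the real tip is against the reported TCP.

```bash
python3 - <<'E'
from h import *
np.set_printoptions(precision=4,suppress=True)
S=lambda u,v:("scene",240+u/1.6,100+v/1.6); D=lambda u,v:("side",260+(u-400)/2,150+v/2)
print("tip",tri(S(230,63),D(718,95)))
print("gatefree",tri(S(275,190),D(650,249)))
print("post",tri(S(309,276),D(503,332)),tri(S(307,341),D(503,384)))
print("pin",tri(S(179,207),D(554,190)))
print("cap",tri(S(191,240),D(463,217)))
E
```

```text
tip (array([ 0.3883, -0.0047,  0.213 ]), np.float64(0.000211727293461447))
gatefree (array([0.4553, 0.1093, 0.0856]), np.float64(0.0014140288146148067))
post (array([0.6095, 0.2299, 0.0894]), np.float64(0.002538839340169276)) (array([0.6111, 0.2374, 0.0007]), np.float64(0.006170401018503007))
pin (array([0.5627, 0.0274, 0.0857]), np.float64(0.003043963301376865))
cap (array([0.66  , 0.1028, 0.1187]), np.float64(0.0053402451866830375))
```

Emit:
carry_out --moves '[{"jaw": 0.0,"dx": 0,"dy": 0,"dz": 0,"yaw": -0.175},{"jaw": 0.0,"dx": 0,"dy": 0,"dz": 0,"yaw": -0.175},{"jaw": 0.0,"dx": 0,"dy": 0,"dz": 0,"yaw": -0.175},{"jaw": 0.0,"dx": 0,"dy": 0,"dz": 0,"yaw": -0.175},{"jaw": 0.0,"dx": 0,"dy": 0,"dz": 0,"yaw": -0.175},{"jaw": 0.0,"dx": 0,"dy": 0,"dz": 0,"yaw": -0.175},{"jaw": 0.0,"dx": 0,"dy": 0,"dz": 0,"yaw": -0.175},{"jaw": 0.0,"dx": 0,"dy": 0,"dz": 0,"yaw": -0.175}]'

```text
t: 13.52
tool_pos: [0.3913, -0.0063, 0.1759]
orientation: [-0.259, -3.13, -0.0]
force: [-0.5, -0.8, 0.0]
opening: 0.0008
gripper_force: 0.0
```

Emit:
carry_out --moves '[{"jaw": 0.0,"dx": 0,"dy": 0,"dz": 0,"yaw": 0},{"jaw": 0.0,"dx": 0,"dy": 0,"dz": 0,"yaw": 0},{"jaw": 0.0,"dx": 0,"dy": 0,"dz": 0,"yaw": 0}]'

```text
t: 13.9
tool_pos: [0.3912, -0.0064, 0.1761]
orientation: [-0.272, -3.13, 0.0]
force: [0.4, -0.0, -0.7]
opening: 0.0004
gripper_force: 0.0
```

```bash
python3 - <<'E'
from h import *
from scipy.spatial.transform import Rotation as R
s=read_state(); print(s["t"],s["tool_pos"],s["q"],"\n",R.from_rotvec(s["orientation"]).as_matrix().round(3)); snap("wrist","w5.png")
E
```

```text
13.9 [ 0.39121216 -0.00638461  0.17609486] [-1.47524664e-01 -4.67000484e-01  2.02484215e+00 -2.62166344e-05
  1.58393743e+00 -1.54523596e+00] 
 [[-0.985  0.172 -0.   ]
 [ 0.172  0.985  0.   ]
 [ 0.    -0.    -1.   ]]
```

View pics/w5.png

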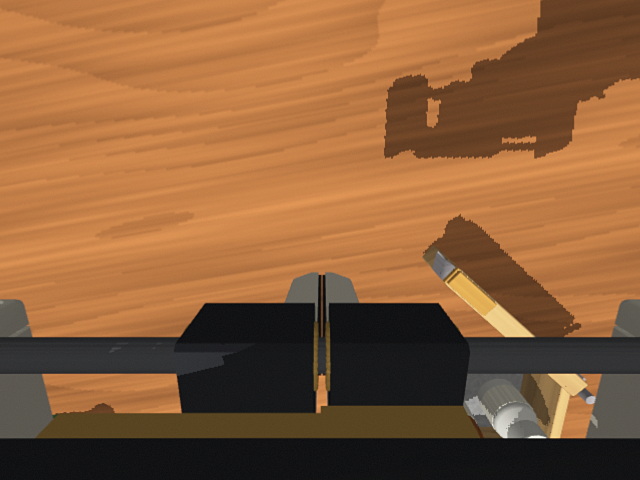

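I've used all ten picture views; this last one shows the gate's free edge near (435,258), with the tool axes now along the bay's. The real tip sits about 36 mm above the reported TCP, so tip height 0.061 means TCP z = 0.025. The gate angle is about 0.73. I'll move in front of the gate, clear of it, and go down.

Emit:
carry_out --moves '[{"jaw": 0.0,"dx": -0.005,"dy": 0.045,"dz": 0,"yaw": 0},{"jaw": 0.0,"dx": -0.005,"dy": 0.045,"dz": 0,"yaw": 0},{"jaw": 0.0,"dx": -0.005,"dy": 0.046,"dz": 0,"yaw": 0},{"jaw": 0.0,"dx": -0.004,"dy": 0.046,"dz": 0,"yaw": 0},{"jaw": 0.0,"dx": 0,"dy": 0,"dz": 0.04,"yaw": 0},{"jaw": 0.0,"dx": 0,"dy": 0,"dz": 0.04,"yaw": 0},{"jaw": 0.0,"dx": 0,"dy": 0,"dz": 0.04,"yaw": 0},{"jaw": 0.0,"dx": 0,"dy": 0,"dz": 0.031,"yaw": 0}]' --grip_force 20

```text
t: 14.95
tool_pos: [0.4401, 0.1696, 0.0233]
orientation: [-0.27, -3.129, 0.001]
force: [0.9, 0.6, 0.2]
opening: 0.0007
gripper_force: 0.0
```

Emit:
carry_out --moves '[{"jaw": 0.0,"dx": 0,"dy": 0,"dz": 0,"yaw": 0},{"jaw": 0.0,"dx": 0,"dy": 0,"dz": 0,"yaw": 0},{"jaw": 0.0,"dx": 0,"dy": 0,"dz": 0,"yaw": 0}]'

```text
t: 15.32
tool_pos: [0.4424, 0.1702, 0.0271]
orientation: [0.268, 3.127, 0.002]
force: [0.1, 0.1, -1.0]
opening: 0.0005
gripper_force: 0.0
```

```bash
cat > g.py <<'E'
from h import *
np.set_printoptions(precision=4,suppress=True)
s=read_state(); p=s["tool_pos"]; bx=np.array([.985,-.172]); by=np.array([.172,.985]); d=p[:2]-[.611,.231]
print("t",s["t"],"bay",d@bx,d@by+.11,"z",p[2],"Fbay",s["force"][:2]@bx,s["force"][:2]@by)
E
python3 g.py
```

```text
t 15.325 bay -0.1555702214347987 0.021080708354882127 z 0.027114474299850776 Fbay 0.11778029406886649 0.12439013651605807
```

Emit:
carry_out --moves '[{"jaw": 0.0,"dx": -0.01,"dy": -0.01,"dz": 0,"yaw": 0},{"jaw": 0.0,"dx": -0.01,"dy": -0.01,"dz": 0,"yaw": 0},{"jaw": 0.0,"dx": -0.006,"dy": -0.003,"dz": 0,"yaw": 0},{"jaw": 0.0,"dx": -0.006,"dy": -0.003,"dz": 0,"yaw": 0},{"jaw": 0.0,"dx": -0.006,"dy": -0.003,"dz": 0,"yaw": 0},{"jaw": 0.0,"dx": -0.006,"dy": -0.003,"dz": 0,"yaw": 0},{"jaw": 0.0,"dx": -0.006,"dy": -0.003,"dz": 0,"yaw": 0}]'

```text
t: 16.2
tool_pos: [0.4844, 0.1266, 0.025]
orientation: [-0.268, -3.13, 0.0]
force: [-0.3, 0.5, 0.8]
opening: 0.0008
gripper_force: 0.1
```

```bash
python3 g.py
```

```text
t 16.2 bay -0.10672883667824665 -0.0146276861235808 z 0.02504823996288358 Fbay -0.4094646013173389 0.459168528164958
```

Emit:
carry_out --moves '[{"jaw": 0.0,"dx": -0.006,"dy": -0.003,"dz": 0,"yaw": 0},{"jaw": 0.0,"dx": -0.006,"dy": -0.003,"dz": 0,"yaw": 0},{"jaw": 0.0,"dx": -0.006,"dy": -0.003,"dz": 0,"yaw": 0},{"jaw": 0.0,"dx": -0.006,"dy": -0.003,"dz": 0,"yaw": 0},{"jaw": 0.0,"dx": -0.006,"dy": -0.003,"dz": 0,"yaw": 0},{"jaw": 0.0,"dx": -0.006,"dy": -0.003,"dz": 0,"yaw": 0},{"jaw": 0.0,"dx": -0.006,"dy": -0.003,"dz": 0,"yaw": 0},{"jaw": 0.0,"dx": -0.006,"dy": -0.003,"dz": 0,"yaw": 0}]'

```text
t: 17.2
tool_pos: [0.5278, 0.0947, 0.0251]
orientation: [0.268, 3.13, 0.0]
force: [-0.4, 0.9, -0.7]
opening: 0.0003
gripper_force: 0.1
```

```bash
python3 g.py; python3 - <<'E'
from h import *
# amber patch on the gate's top: before (d4) and now, side view
for im in (cv2.imread("pics/d4.png"),snap("side","d6.png")[:,:,::-1]):
    hsv=cv2.cvtColor(np.ascontiguousarray(im),cv2.COLOR_BGR2HSV); print(hsv[280,375])
    m=cv2.inRange(hsv,(14,150,130),(30,255,255)); m[:240]=0; m[330:]=0; m[:,:300]=0; m[:,420:]=0
    n,l,s,c=cv2.connectedComponentsWithStats(m)
    print([(s[i].tolist(),c[i].round(1).tolist(),onz("side",*c[i],.088)[:2].round(3).tolist()) for i in range(1,n) if s[i,4]>25])
E
```

```text
t 17.2 bay -0.05855740677839551 -0.038575752004641015 z 0.02513303313698026 Fbay -0.5501895733878444 0.8452904610204208
[ 20 151 203]
[([315, 251, 22, 9, 116], [325.7, 254.4], [0.587, 0.057]), ([366, 271, 19, 13, 98], [375.2, 277.2], [0.477, 0.119])]
[ 15 146 162]
[([315, 251, 20, 8, 100], [324.3, 254.0], [0.591, 0.056])]
```

The amber patch has left its old place, so the gate is following. I'll continue more slowly.

Emit:
carry_out --moves '[{"jaw": 0.0,"dx": -0.004,"dy": -0.002,"dz": 0,"yaw": 0},{"jaw": 0.0,"dx": -0.004,"dy": -0.002,"dz": 0,"yaw": 0},{"jaw": 0.0,"dx": -0.004,"dy": -0.002,"dz": 0,"yaw": 0},{"jaw": 0.0,"dx": -0.003,"dy": -0.002,"dz": 0,"yaw": 0},{"jaw": 0.0,"dx": -0.002,"dy": -0.001,"dz": 0,"yaw": 0}]'

```text
t: 17.88
tool_pos: [0.5426, 0.0831, 0.0251]
orientation: [-0.268, -3.13, -0.0]
force: [-1.4, 1.9, 0.7]
opening: 0.0002
gripper_force: 0.8
```

Emit:
carry_out --moves '[{"jaw": 0.0,"dx": -0.002,"dy": -0.001,"dz": 0,"yaw": 0},{"jaw": 0.0,"dx": -0.002,"dy": -0.001,"dz": 0,"yaw": 0}]'

```text
t: 18.12
tool_pos: [0.546, 0.0807, 0.025]
orientation: [-0.268, -3.13, -0.0]
force: [-1.3, 2.1, 0.4]
opening: 0.0004
gripper_force: 1.0
```

```bash
python3 g.py
```

```text
t 18.125 bay -0.03819748595087586 -0.049211684832221894 z 0.024979462020397802 Fbay -1.6772330367304848 1.8450226397854879
```

The plunger is felt (about 2 N). Now small steps with the force read each time.

Emit:
carry_out --moves '[{"jaw": 0.0,"dx": -0.002,"dy": -0.001,"dz": 0,"yaw": 0},{"jaw": 0.0,"dx": -0.002,"dy": -0.001,"dz": 0,"yaw": 0},{"jaw": 0.0,"dx": -0.001,"dy": 0,"dz": 0,"yaw": 0}]'

```text
t: 18.5
tool_pos: [0.5498, 0.0783, 0.0249]
orientation: [-0.268, -3.128, -0.001]
force: [-7.3, 4.2, 3.5]
opening: 0.0006
gripper_force: 3.7
```

Emit:
carry_out --moves '[{"jaw": 0.0,"dx": -0.001,"dy": 0,"dz": 0,"yaw": 0},{"jaw": 0.0,"dx": -0.001,"dy": 0,"dz": 0,"yaw": 0}]'

```text
t: 18.75
tool_pos: [0.5515, 0.0777, 0.0249]
orientation: [-0.268, -3.127, -0.0]
force: [-7.0, 2.6, 4.8]
opening: 0.0005
gripper_force: 4.2
```

Emit:
carry_out --moves '[{"jaw": 0.0,"dx": -0.001,"dy": 0,"dz": 0,"yaw": 0},{"jaw": 0.0,"dx": -0.001,"dy": 0,"dz": 0,"yaw": 0}]'

```text
t: 19.0
tool_pos: [0.5532, 0.0772, 0.0249]
orientation: [-0.267, -3.127, 0.0]
force: [-9.2, 2.0, 5.2]
opening: 0.0004
gripper_force: 4.6
```

Emit:
carry_out --moves '[{"jaw": 0.0,"dx": -0.001,"dy": 0,"dz": 0,"yaw": 0}]'

```text
t: 19.12
tool_pos: [0.5541, 0.0769, 0.0249]
orientation: [-0.268, -3.127, 0.0]
force: [-9.2, 1.8, 6.0]
opening: 0.0006
gripper_force: 4.8
```

Emit:
carry_out --moves '[{"jaw": 0.0,"dx": -0.001,"dy": 0,"dz": 0,"yaw": 0}]'

```text
t: 19.25
tool_pos: [0.555, 0.0767, 0.0249]
orientation: [-0.268, -3.127, 0.001]
force: [-9.4, 1.2, 6.7]
opening: 0.0005
gripper_force: 5.0
```

Emit:
carry_out --moves '[{"jaw": 0.0,"dx": -0.001,"dy": 0,"dz": 0,"yaw": 0}]'

```text
t: 19.38
tool_pos: [0.5558, 0.0764, 0.0249]
orientation: [-0.268, -3.126, 0.001]
force: [-10.6, 0.1, 6.9]
opening: -0.0
gripper_force: 5.2
```

Emit:
carry_out --moves '[{"jaw": 0.0,"dx": -0.001,"dy": 0,"dz": 0,"yaw": 0}]'

```text
t: 19.5
tool_pos: [0.5567, 0.0762, 0.0249]
orientation: [-0.268, -3.126, 0.001]
force: [-11.7, 0.8, 7.4]
opening: 0.0004
gripper_force: 5.5
```

Emit:
carry_out --moves '[{"jaw": 0.0,"dx": -0.001,"dy": 0,"dz": 0,"yaw": 0}]'

```text
t: 19.62
tool_pos: [0.5576, 0.0759, 0.0249]
orientation: [-0.268, -3.126, 0.001]
force: [-11.8, 0.4, 8.1]
opening: 0.0007
gripper_force: 5.7
```

```bash
python3 g.py
```

```text
t 19.625 bay -0.025907632568634393 -0.051910950288223054 z 0.024896519265174957 Fbay -11.654968981077127 -1.6188859894043264
```

The upward force grows along with the push, which suggests the finger's bevelled tip bears on the gate. I'll back off, lower 14 mm and push again.

Emit:
carry_out --moves '[{"jaw": 0.0,"dx": 0.006,"dy": 0,"dz": 0,"yaw": 0},{"jaw": 0.0,"dx": 0.006,"dy": 0,"dz": 0,"yaw": 0},{"jaw": 0.0,"dx": 0.02,"dy": 0,"dz": 0,"yaw": 0},{"jaw": 0.0,"dx": 0.015,"dy": 0,"dz": 0,"yaw": 0},{"jaw": 0.0,"dx": 0,"dy": 0,"dz": 0.007,"yaw": 0},{"jaw": 0.0,"dx": 0,"dy": 0,"dz": 0.007,"yaw": 0},{"jaw": 0.0,"dx": 0,"dy": 0,"dz": 0,"yaw": 0},{"jaw": 0.0,"dx": 0,"dy": 0,"dz": 0,"yaw": 0}]'

```text
t: 20.62
tool_pos: [0.5136, 0.084, 0.011]
orientation: [-0.268, -3.13, 0.0]
force: [0.0, 0.1, 0.2]
opening: 0.0006
gripper_force: 0.0
```

```bash
python3 g.py; python3 -c "
from h import *
print(read_state()['force'])"
```

```text
t 20.625 bay -0.0706200253611339 -0.051526358307890555 z 0.011012774932286439 Fbay -0.0017492767184964081 0.08347200050020738
[0.01263656 0.08253656 0.20427781]
```

Emit:
carry_out --moves '[{"jaw": 0.0,"dx": -0.006,"dy": 0,"dz": 0,"yaw": 0},{"jaw": 0.0,"dx": -0.006,"dy": 0,"dz": 0,"yaw": 0},{"jaw": 0.0,"dx": -0.006,"dy": 0,"dz": 0,"yaw": 0},{"jaw": 0.0,"dx": -0.006,"dy": 0,"dz": 0,"yaw": 0},{"jaw": 0.0,"dx": -0.005,"dy": 0,"dz": 0,"yaw": 0},{"jaw": 0.0,"dx": -0.003,"dy": 0,"dz": 0,"yaw": 0},{"jaw": 0.0,"dx": -0.002,"dy": 0,"dz": 0,"yaw": 0}]'

```text
t: 21.5
tool_pos: [0.5465, 0.0783, 0.0109]
orientation: [-0.268, -3.129, 0.0]
force: [-2.4, -1.0, 0.7]
opening: 0.0004
gripper_force: 1.1
```

Emit:
carry_out --moves '[{"jaw": 0.0,"dx": -0.001,"dy": 0,"dz": 0,"yaw": 0},{"jaw": 0.0,"dx": -0.001,"dy": 0,"dz": 0,"yaw": 0},{"jaw": 0.0,"dx": -0.001,"dy": 0,"dz": 0,"yaw": 0},{"jaw": 0.0,"dx": -0.001,"dy": 0,"dz": 0,"yaw": 0}]'

```text
t: 22.0
tool_pos: [0.5495, 0.0777, 0.0108]
orientation: [-0.268, -3.128, 0.001]
force: [-8.8, -2.2, 4.1]
opening: 0.0001
gripper_force: 3.9
```

Emit:
carry_out --moves '[{"jaw": 0.0,"dx": -0.001,"dy": 0,"dz": 0,"yaw": 0},{"jaw": 0.0,"dx": -0.001,"dy": 0,"dz": 0,"yaw": 0},{"jaw": 0.0,"dx": -0.001,"dy": 0,"dz": 0,"yaw": 0},{"jaw": 0.0,"dx": -0.001,"dy": 0,"dz": 0,"yaw": 0}]'

```text
t: 22.5
tool_pos: [0.5529, 0.0766, 0.0108]
orientation: [-0.268, -3.127, 0.002]
force: [-9.5, -4.1, 5.0]
opening: 0.0007
gripper_force: 4.7
```

```bash
python3 g.py
```

```text
t 22.5 bay -0.030623075162245997 -0.05208451853193284 z 0.010752612065624292 Fbay -8.65867899359137 -5.655748162186965
```

The upward share is the same at the lower height, so it is only friction from the arm's give, and no wedge. I'll keep pushing.

Emit:
carry_out --moves '[{"jaw": 0.0,"dx": -0.001,"dy": 0,"dz": 0,"yaw": 0},{"jaw": 0.0,"dx": -0.001,"dy": 0,"dz": 0,"yaw": 0},{"jaw": 0.0,"dx": -0.001,"dy": 0,"dz": 0,"yaw": 0}]'

```text
t: 22.88
tool_pos: [0.5556, 0.076, 0.0107]
orientation: [-0.268, -3.126, 0.002]
force: [-10.9, -3.7, 6.7]
opening: 0.0007
gripper_force: 5.3
```

Emit:
carry_out --moves '[{"jaw": 0.0,"dx": -0.001,"dy": 0,"dz": 0,"yaw": 0},{"jaw": 0.0,"dx": -0.001,"dy": 0,"dz": 0,"yaw": 0}]'

```text
t: 23.12
tool_pos: [0.5573, 0.0755, 0.0106]
orientation: [-0.268, -3.126, 0.002]
force: [-12.3, -5.0, 7.5]
opening: 0.0009
gripper_force: 5.8
```

Emit:
carry_out --moves '[{"jaw": 0.0,"dx": -0.001,"dy": 0,"dz": 0,"yaw": 0}]'

```text
t: 23.25
tool_pos: [0.5583, 0.0753, 0.0106]
orientation: [-0.268, -3.126, 0.002]
force: [-11.6, -3.5, 6.4]
opening: 0.0004
gripper_force: 5.4
```

Emit:
carry_out --moves '[{"jaw": 0.0,"dx": -0.001,"dy": 0,"dz": 0,"yaw": 0}]'

```text
t: 23.38
tool_pos: [0.5596, 0.0752, 0.0106]
orientation: [-0.268, -3.126, 0.002]
force: [-8.3, -4.0, 3.4]
opening: 0.0007
gripper_force: 3.9
```

Emit:
carry_out --moves '[{"jaw": 0.0,"dx": -0.001,"dy": 0,"dz": 0,"yaw": 0}]'

```text
t: 23.5
tool_pos: [0.561, 0.0751, 0.0105]
orientation: [-0.268, -3.127, 0.002]
force: [-7.5, -3.0, 1.8]
opening: 0.0006
gripper_force: 3.4
```

Emit:
carry_out --moves '[{"jaw": 0.0,"dx": -0.001,"dy": 0,"dz": 0,"yaw": 0}]'

```text
t: 23.62
tool_pos: [0.5622, 0.075, 0.0105]
orientation: [-0.268, -3.127, 0.002]
force: [-6.0, -2.8, 1.4]
opening: 0.0005
gripper_force: 2.5
```

```bash
python3 g.py
```

```text
t 23.625 bay -0.021224337702277486 -0.05206154251862767 z 0.010527585039913905 Fbay -5.464428999709543 -3.8002749125110546
```

The force fell from 13 to 6 N, so it has snapped in or is about to. Small steps until the bumper is felt.

Emit:
carry_out --moves '[{"jaw": 0.0,"dx": -0.001,"dy": 0,"dz": 0,"yaw": 0}]'

```text
t: 23.75
tool_pos: [0.5641, 0.0752, 0.0108]
orientation: [-0.268, -3.129, 0.0]
force: [-0.8, -0.8, -1.2]
opening: 0.0009
gripper_force: 0.9
```

Emit:
carry_out --moves '[{"jaw": 0.0,"dx": -0.0005,"dy": 0,"dz": 0,"yaw": 0},{"jaw": 0.0,"dx": 0,"dy": 0,"dz": 0,"yaw": 0}]'

```text
t: 24.0
tool_pos: [0.5646, 0.0752, 0.0108]
orientation: [-0.268, -3.129, 0.0]
force: [-4.9, -1.1, -0.2]
opening: 0.0002
gripper_force: 2.1
```

Emit:
carry_out --moves '[{"jaw": 0.0,"dx": -0.0005,"dy": 0,"dz": 0,"yaw": 0},{"jaw": 0.0,"dx": 0,"dy": 0,"dz": 0,"yaw": 0}]'

```text
t: 24.25
tool_pos: [0.5651, 0.0751, 0.0108]
orientation: [-0.268, -3.129, 0.0]
force: [-5.1, -2.4, -0.7]
opening: 0.0006
gripper_force: 2.1
```

Emit:
carry_out --moves '[{"jaw": 0.0,"dx": -0.001,"dy": 0,"dz": 0,"yaw": 0}]'

```text
t: 24.38
tool_pos: [0.5659, 0.0749, 0.0108]
orientation: [-0.268, -3.129, 0.001]
force: [-6.6, -2.2, -0.1]
opening: 0.0003
gripper_force: 3.1
```

Emit:
carry_out --moves '[{"jaw": 0.0,"dx": -0.0005,"dy": 0,"dz": 0,"yaw": 0}]'

```text
t: 24.5
tool_pos: [0.5661, 0.0748, 0.0108]
orientation: [-0.267, -3.128, 0.001]
force: [-8.0, -2.1, 1.8]
opening: 0.0003
gripper_force: 3.9
```

Emit:
carry_out --moves '[{"jaw": 0.0,"dx": -0.0005,"dy": 0,"dz": 0,"yaw": 0},{"jaw": 0.0,"dx": 0,"dy": 0,"dz": 0,"yaw": 0}]'

```text
t: 24.75
tool_pos: [0.5662, 0.0748, 0.0108]
orientation: [-0.267, -3.128, 0.001]
force: [-9.1, -2.1, 2.0]
opening: 0.0005
gripper_force: 4.4
```

Emit:
carry_out --moves '[{"jaw": 0.0,"dx": 0.001,"dy": 0,"dz": 0,"yaw": 0},{"jaw": 0.0,"dx": 0.001,"dy": 0,"dz": 0,"yaw": 0},{"jaw": 0.0,"dx": 0.001,"dy": 0,"dz": 0,"yaw": 0},{"jaw": 0.0,"dx": 0.001,"dy": 0,"dz": 0,"yaw": 0},{"jaw": 0.0,"dx": 0.001,"dy": 0,"dz": 0,"yaw": 0},{"jaw": 0.0,"dx": 0,"dy": 0,"dz": 0,"yaw": 0}]'

```text
t: 25.5
tool_pos: [0.5636, 0.0758, 0.0119]
orientation: [0.268, 3.128, 0.001]
force: [0.0, 0.6, -0.7]
opening: 0.0006
gripper_force: 0.0
```

After backing off a few mm the force is zero, so the gate is not following and holds itself. I'll retreat, rise clear and verify by measurement.

Emit:
carry_out --moves '[{"jaw": 0.0,"dx": 0.01,"dy": 0,"dz": 0,"yaw": 0},{"jaw": 0.0,"dx": 0.03,"dy": 0,"dz": 0,"yaw": 0},{"jaw": 0.0,"dx": 0.05,"dy": 0,"dz": 0,"yaw": 0},{"jaw": 0.0,"dx": 0.05,"dy": 0,"dz": -0.03,"yaw": 0},{"jaw": 0.0,"dx": 0.03,"dy": 0,"dz": -0.05,"yaw": 0},{"jaw": 0.0,"dx": 0,"dy": 0,"dz": -0.05,"yaw": 0},{"jaw": 0.0,"dx": 0,"dy": 0,"dz": -0.02,"yaw": 0},{"jaw": 0.0,"dx": 0,"dy": 0,"dz": 0,"yaw": 0}]'

```text
t: 26.5
tool_pos: [0.3962, 0.1049, 0.163]
orientation: [0.267, 3.126, 0.002]
force: [0.1, -0.2, -0.6]
opening: 0.0003
gripper_force: 0.0
```

Emit:
carry_out --moves '[{"jaw": 0.0,"dx": 0,"dy": 0,"dz": 0,"yaw": 0},{"jaw": 0.0,"dx": 0,"dy": 0,"dz": 0,"yaw": 0},{"jaw": 0.0,"dx": 0,"dy": 0,"dz": 0,"yaw": 0},{"jaw": 0.0,"dx": 0,"dy": 0,"dz": 0,"yaw": 0}]'

```text
t: 27.0
tool_pos: [0.3948, 0.1045, 0.1606]
orientation: [-0.268, -3.129, 0.0]
force: [-0.5, -0.3, 0.5]
opening: 0.0001
gripper_force: 0.0
```

```bash
python3 g.py; python3 - <<'E'
from h import *
def patch(n,im,box):
    hsv=cv2.cvtColor(np.ascontiguousarray(im),cv2.COLOR_BGR2HSV); m=cv2.inRange(hsv,(14,150,130),(30,255,255))
    k=np.zeros_like(m); k[box[1]:box[3],box[0]:box[2]]=1; m*=k
    N,l,s,c=cv2.connectedComponentsWithStats(m)
    return [(int(s[i,4]),c[i].round(1).tolist(),onz(n,*c[i],.088)[:2].round(4).tolist()) for i in range(1,N) if s[i,4]>25]
for n,f,box in (("side","d",(300,235,420,330)),("scene","s",(330,200,440,300))):
    print(n,"open",patch(n,cv2.imread(f"pics/{f}4.png"),box)); 
    print(n,"now",patch(n,snap(n,f+"7.png")[:,:,::-1],box))
# jar moved? difference around cap
for n,f,(x,y) in (("side","d",(291,258)),("scene","s",(359,250))):
    a=cv2.imread(f"pics/{f}4.png")[y-20:y+25,x-15:x+15].astype(int);b=cv2.imread(f"pics/{f}7.png")[y-20:y+25,x-15:x+15].astype(int)
    print("jar diff",abs(a-b).mean())
E
```

```text
t 27.0 bay -0.19120622576990998 -0.05178401511487292 z 0.16056552603861193 Fbay -0.40418149098756506 -0.3330185359509602
side open [(116, [325.7, 254.4], [0.5873, 0.0573]), (98, [375.2, 277.2], [0.4769, 0.1189])]
side now [(116, [323.8, 253.7], [0.5918, 0.0551])]
scene open [(4125, [383.7, 229.5], [0.531, 0.0846]), (41, [435.3, 254.0], [0.552, 0.2084])]
scene now [(3812, [391.8, 225.2], [0.5068, 0.09]), (135, [360.8, 236.2], [0.5792, 0.0596]), (46, [345.9, 246.7], [0.6278, 0.0557]), (86, [436.9, 289.6], [0.6509, 0.2576])]
jar diff 1.4007407407407408
jar diff 10.637037037037038
```

The gate's amber patch now sits at (0.579, 0.060), 174 mm from the hinge. That makes the gate angle about 0.01 rad, where an unlatched gate would spring back past 0.07. The jar is unchanged in the side view, and the arm touches nothing.

```bash
python3 -c "
from plant import close_job; print(close_job())"
```

```text
the job is handed in; nothing more can be done
None
```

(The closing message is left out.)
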